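# Open the tight screw-cap jar in the desk organiser

### The arm

A 6-joint arm with a two-finger parallel gripper is mounted at the origin on the work surface. World frame = base frame: x ahead of the robot, y to its left, z up, the work surface at z = 0. Lengths are in m, angles in rad, forces in N, time in s.
With the tool pointing down it reaches from about 0.3 to 0.825 m from the base axis. Payload 5.4 kg.
Tool frame: the origin (TCP) lies midway between the tips of the shut fingers; the grasp point (between the pads) lies tcp_to_grasp behind it (tcp_to_grasp is the distance from the TCP to the grasp point, in m); z points along the fingers, y is the line along which they close (so a half turn about z gives the same grasp; the last joint's range is limited). The gripper opens to 92 mm and grips with 3 to 60 N. Pads are 20 mm wide; open, the fingers measure 128 mm over their backs; the gripper's body (75 mm by 189 mm) begins 69 mm behind the grasp point.
Start: joints at [0.978, 0.158, 1.597, -0, 1.386, -0.21], TCP at [0.215, 0.533, 0.215] pointing down, gripper open.
Joint ranges: [-2.91, 2.91], [-0.94, 2.29], [0.18, 2.7], [-1.29, 4.43], [0.17, 2.64], [-3, 3]. Speed limits (rad/s): [2.57, 2.57, 3.14, 3.14, 3.14, 3.14].

### API

Orientations are given as a rotation vector (axis times angle).
In Python, from bench import get_obs, camera, calibration, sign_off, spot_in, cut_out, tcp_to_grasp gives the robot as it stands.
- The arm moves only by the shell command python3 -m creep 'ROWS' [FORCE]. ROWS is text: rows parted by semicolons, each of 7 numbers parted by spaces: the shift along the tool's x, y, z in m, then the turn, a rotation vector about the tool's x, y, z in degrees, then the closure, from 0 (fully open) to 1 (shut). A call has 1 to 8 rows; each row shifts and turns the commanded pose from where the row before left it, along the tool's axes as they then stand; what a row does not reach is not made up. A row lasts 1/8 s, in which the tool goes at most 62.5 mm and 10.7 degrees, less where a joint would pass 70% of its speed; a pose out of reach is approached as far as the arm can. A call is refused whole if a number of a shift passes 0.0625 or a number of a turn 10.7, either way. A call with a gripper value outside its range is refused whole. The fingers move at their own pace and stop on an object; FORCE is the grip in N (left out, the last holds). Time passes only in rows, so rows that do not move let the fingers close. It gives the time, the measured TCP pose, the force, the opening and the grip force at its end, in the units of the state.
- get_obs(): the state, without advancing time (a new reading comes with each control period).
- camera(name): name is "scene" or "top" or "wrist"; returns (picture, depth): 480x640x3 uint8, red, green, blue; 480x640 float32, m along the optical axis (not along the pixel's ray), 0 where there is no reading.
- calibration(name): a dict with "mtx" (3x3 intrinsics, pixels), "k1" (the pictures are not rectified: a ray, as slopes to the right and down, at radius r is drawn at 1 + k1 r^2 times it, then the intrinsics apply), "R" (3x3) and "t" (3): a world point X has camera coordinates R X + t. Camera axes: x right, y down, z forward; pixel columns grow to the right and rows downward; lengths in m; the calibration is good to about 2 mm. A picture is of the moment at which its call begins: read the wrist's pose just before it. calibration takes no time and is no camera call; for the wrist camera it gives the pose at the moment of the call.
- sign_off(): hands the job in; it is judged then, once.
Trained networks look in the newest picture that a camera, given by its name, has taken for a name from the list of things; names that differ only in an ending like _2 or _b are one class to them, and where a whole thing is asked for, a point or a joint stands for the part that bears it (a point fixed in the world has none). Each returns a list of dicts, best first, with "conf" (0 to 1); they miss things now and then, are a little off and sometimes report something else, mostly with a low value. They report only what shows in the picture. A call takes as long as a camera call. They do not tell look-alikes from the thing itself.
- spot_in(camera, thing): "xy" ([column, row] in pixels, amid what is visible of it).
- cut_out(camera, thing): "region" (480x640 bool, what is visible of it) and "xy" ([column, row] in pixels, amid what is visible of it).
The state is a dict: "time": time; "q": joint angles; "qvel": joint speeds; "joint_efforts": joint torques, N m; "tool_pos": TCP position; "orientation": TCP orientation; "contact_force": force on the tool from outside, world axes, zero at the start; "wrist_torque": the same for the moment, N m; "grip_width": finger opening in m; "grip_force": force on a finger pad.
Only numpy, scipy, OpenCV 4.12 (cv2) and the standard library are available. Lean on these libraries where they do the work, as an engineer would, in place of code of your own. Each camera call takes 0.05 s, during which the arm holds its last target. There are 200 camera calls.

### The job

Pick up the square glass jar by its brass cap and set it down gently, without dropping it, in the square well of the wooden desk organiser, which keeps it from turning. Leave it there, unscrew the tight cap anticlockwise until its threads let go (about a sixth of a turn; past a quarter turn they catch again), lift it straight up and finish while still holding it level in the gripper, two or three centimetres clear above the jar's mouth. Do not unscrew the cap before the jar is in the well, and leave everything else on the desk where it is.

Things in the scene. Friction and masses are not known exactly. Their poses are not given: they have to be found in the camera images.
- jar: the SQUARE clear glass jar of beads (the other jar is round), loose on the desk, 0.3 to 0.6 kg. Body 62 x 62 mm, flat shoulder 70 above its underside, then a round neck 40 across up to the mouth at 92; 100 tall with the cap on. Origin: centre of the underside; x, y square to its sides, z up. On the bare desk it would turn along with the cap; the well stops it.
- cap: round ribbed brass cap on the square jar, 54 mm across, 26 tall, 50 g. Origin: centre of its LOWER edge. Screwed on, that edge is 74 above the jar's underside (4 above the shoulder), 18 below the mouth. Grip it from above in any direction, fingertips above the shoulder. Lugs inside catch under the neck's threads: the jar can be lifted by it, with 1 mm play. It stays level, not rising, as it turns.
- thread (a joint): how far the cap has been unscrewed, rad: 0 is tight, grows anticlockwise seen from above. About 0.35 N m of friction all the way. The threads are disengaged, and the cap lifts straight off, from 0.9 to 1.5; below and above that it is held down.
- jar_rim (a point): centre of the jar's mouth, 92 above its underside, moves with the jar; z along the jar's axis
- holder: wooden organiser fixed to the desk: square well 70 x 70 mm inside (4 of play each side; the jar twists some 8 degrees before it is held), walls 12 thick, rim 36 and well floor 6 above the desk. Origin: under the well's centre, at desk level; x, y square to its walls. A low paper-clip tray, 22 tall, adjoins at +x, to 97 from the origin. The jar fits in any of four quarter turns.
- round_jar: bystander: closed ROUND glass jar with a brass lid, 66 wide, 85 tall (mm); it may stand on either side of the desk; leave it alone. Origin: centre of its underside.
- paperweight: bystander: low marble dome, 68 across, 34 tall. Origin: centre of its underside.
- stapler: bystander: desk stapler, 135 x 36 x 56, long axis x. Origin: centre of its underside.
- tape: bystander: tape dispenser, 140 x 55 x 82, long axis x. Origin: centre of its underside.
- mug: bystander: white mug, 80 across, 92 tall, handle at +y. Origin: centre of its underside.
- pen: bystander: dark pen lying flat, 135 long along x, 8 thick. Origin: centre of its underside.
Not all that is in view belongs to the job. What is shaped like the holder but purple or red is not meant.

How it is judged:
On the way, in this order (a step that is already met when the one before it is completed fails the run):
1. the jar stands upright in the organiser's square well, its cap still screwed on (z of jar in the frame of holder below 0.012 m and horizontal distance between jar and holder below 0.01 m and angle between jar's own z axis and vertical below 0.12 rad and value of joint thread below 0.35 rad), for 0.2 s.
2. with the jar in the well, the cap is unscrewed until the threads disengage (z of jar in the frame of holder below 0.012 m and horizontal distance between jar and holder below 0.01 m and angle between jar's own z axis and vertical below 0.12 rad and value of joint thread above 0.85 rad), for 0.2 s.
At the end, for the whole second after the job is handed in: Jar upright (0.12 rad) at rest on the well floor (origin below 12 mm, within 10 mm of the well centre). Cap gripped by the fingers (over 1 N), still, level within 0.25 rad, lower edge 3 to 70 mm above the mouth, within 25 mm of its axis, not touching the jar (z of jar in the frame of holder below 0.012 m and horizontal distance between jar and holder below 0.01 m and angle between jar's own z axis and vertical below 0.12 rad and linear speed of each of jar, cap below 0.03 m/s and z of cap in the frame of jar_rim between 0.003 and 0.07 m and horizontal distance between cap and jar_rim below 0.025 m and angle between cap's own z axis and vertical below 0.25 rad and contact force between the fingers and cap above 1 N and contact force between cap and jar below 0.1 N); the arm keeps its last pose, push and grip.
It fails at once if the cap is unscrewed (over 0.5 rad) while the jar is outside the well (origin above its rim or over 30 mm from its centre) (value of joint thread above 0.5 rad and not (z of jar in the frame of holder below 0.036 m and horizontal distance between jar and holder below 0.03 m)).
It fails at once if the jar is dropped (falls or flies faster than 0.6 m/s with no finger on it or its cap) (linear speed of jar above 0.6 m/s and contact force between the fingers and jar below 0.05 N and contact force between the fingers and cap below 0.05 N).
It fails at once if a bystander is moved more than 30 mm (distance of any of round_jar, paperweight, stapler, tape, mug, pen from where it was at the start of the episode above 0.03 m).
It also fails if it takes over 45 s, if anything falls off the work surface, if the arm or the gripper's body presses on something with over 40 N, if the wrist force passes 120 N, or if a joint passes its speed limit or range.

## Working session

There is one attempt and no reset: what is moved stays moved. The work goes in short steps, Python scripts to look and compute and a shell command to move; the robot and the scene stay as the last step left them, time stands still between calls to the robot, and variables do not carry over. Pictures are saved under pics/ and viewed, at most 10 in all, crops included, and the job is handed in when it is done.

```bash
mkdir -p pics
cat > h.py <<'E'
import numpy as np,cv2
from bench import *
from scipy.spatial.transform import Rotation as Ro
def cloud(cam,depth,cal):
    K=cal["mtx"];v,u=np.mgrid[0:480,0:640]
    xd=(u-K[0][2])/K[0][0];yd=(v-K[1][2])/K[1][1]
    x,y=xd.copy(),yd.copy()
    for _ in range(8):
        f=1+cal["k1"]*(x*x+y*y);x=xd/f;y=yd/f
    P=np.stack([x*depth,y*depth,depth],-1)
    return (P-np.array(cal["t"]))@np.array(cal["R"])
def look(cam,name=None):
    cal=calibration(cam);im,d=camera(cam)
    if name: cv2.imwrite(f"pics/{name}.png",im[:,:,::-1])
    return im,d,cloud(cam,d,cal),d>0
E
cat > a.py <<'E'
from h import *
o=get_obs();print({k:np.round(v,3) for k,v in o.items()},tcp_to_grasp() if callable(tcp_to_grasp) else tcp_to_grasp)
ims=[]
for c in["top","scene"]:
    im,d,P,ok=look(c,c+"0");ims.append(im)
    for n in["jar","cap","holder","round_jar","paperweight","stapler","tape","mug","pen"]:
        for r in cut_out(c,n)[:3]:
            m=r["region"]&ok
            if m.sum()<5: continue
            Q=P[m]
            print(c,n,round(r["conf"],2),np.round(r["xy"]),m.sum(),"med",np.round(np.median(Q,0),3),"lo",np.round(np.percentile(Q,3,0),3),"hi",np.round(np.percentile(Q,97,0),3))
E
python3 a.py
```

```text
{'time': np.float64(0.0), 'q': array([ 0.978,  0.159,  1.598, -0.   ,  1.386, -0.21 ]), 'qvel': array([-0.001,  0.   , -0.001, -0.   ,  0.001, -0.   ]), 'joint_efforts': array([-1.0000e-03, -3.8557e+01, -3.2211e+01,  7.0000e-02,  3.8000e-02,
       -0.0000e+00]), 'tool_pos': array([0.214, 0.533, 0.214]), 'orientation': array([-5.980e-01, -3.084e+00,  3.000e-03]), 'contact_force': array([-0.144, -0.003,  0.217]), 'wrist_torque': array([ 0.014, -0.012,  0.02 ]), 'grip_force': np.float64(0.0), 'grip_width': np.float64(0.092)} 0.0187
top jar 0.58 [402. 232.] 258 med [ 0.5   -0.246  0.066] lo [ 0.477 -0.301  0.011] hi [ 0.547 -0.229  0.077]
top jar 0.16 [328. 211.] 1723 med [ 0.57  -0.052  0.01 ] lo [ 0.5   -0.104 -0.001] hi [ 0.641 -0.     0.041]
top cap 0.55 [410. 222.] 355 med [ 0.512 -0.265  0.1  ] lo [ 0.488 -0.29   0.075] hi [ 0.536 -0.242  0.107]
top cap 0.32 [401. 230.] 271 med [ 0.5   -0.247  0.066] lo [ 0.477 -0.302  0.008] hi [ 0.548 -0.229  0.077]
top holder 0.98 [444. 339.] 1835 med [ 0.199 -0.368  0.011] lo [ 0.134 -0.427 -0.   ] hi [ 0.265 -0.304  0.041]
top holder 0.86 [46
[... 1690 characters left out ...]
4] lo [ 0.397 -0.042  0.007] hi [0.448 0.003 0.034]
scene paperweight 0.39 [274. 326.] 702 med [ 0.522 -0.275  0.099] lo [ 0.493 -0.293  0.07 ] hi [ 0.542 -0.244  0.102]
scene stapler 0.87 [353. 395.] 2074 med [ 0.707 -0.293  0.038] lo [ 0.643 -0.304  0.007] hi [ 0.764 -0.276  0.057]
scene tape 0.84 [454. 247.] 1404 med [0.703 0.252 0.036] lo [0.631 0.225 0.005] hi [0.755 0.293 0.081]
scene tape 0.67 [419. 197.] 954 med [0.518 0.417 0.062] lo [0.477 0.403 0.005] hi [0.55  0.482 0.092]
scene mug 0.57 [421. 198.] 938 med [0.518 0.417 0.062] lo [0.477 0.403 0.005] hi [0.55  0.482 0.092]
scene pen 0.66 [170. 394.] 147 med [ 0.415 -0.468  0.008] lo [ 0.374 -0.493  0.004] hi [ 0.443 -0.432  0.012]
```

View pics/top0.png

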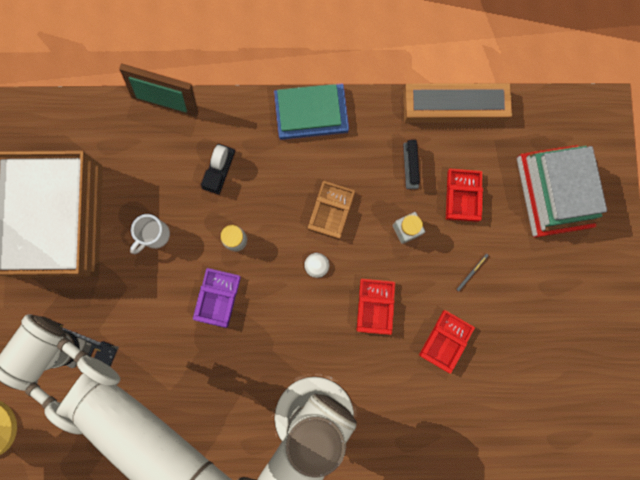

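View pics/scene0.png

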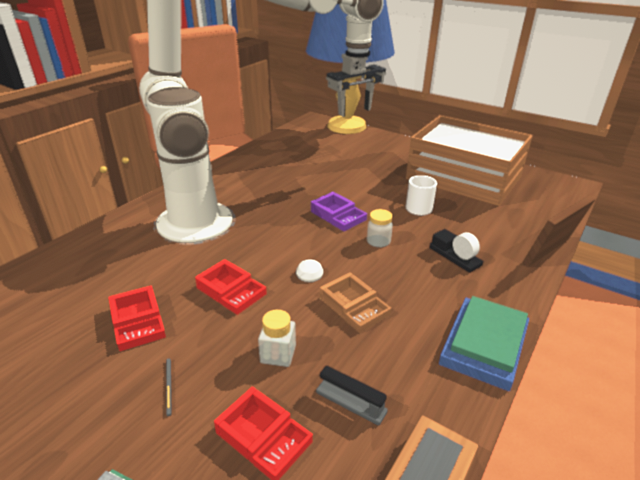

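The top view shows the wooden holder at (332,210), tray pointing away from the robot, and the square jar at (409,227) with its cap at (411,225). The red and purple organisers are decoys. The round jar is at (233,238).

```bash
cat > b.py <<'E'
from h import *
def rect(Q):
    c,s,a=cv2.minAreaRect((Q[:,:2]*1000).astype(np.float32));return np.round(c,1),np.round(s,1),round(a,1)
def near(P,ok,c,r): return P[ok&(np.hypot(P[...,0]-c[0],P[...,1]-c[1])<r)]
def report(cam,jc,hc,name=None):
    im,d,P,ok=look(cam,name)
    if jc is not None:
        Q=near(P,ok,jc,.06)
        c=Q[(Q[:,2]>.09)];print("captop",np.round(c.mean(0),4),rect(c),len(c))
        j=Q[(Q[:,2]>.012)];print("jar",rect(j),len(j))
        for e in(.058,.05): 
            j=Q[(Q[:,2]>e)&(Q[:,2]<.08)];print("shoulder",rect(j) if len(j)>3 else 0,len(j))
    if hc is not None:
        Q=near(P,ok,hc,.13);r=Q[(Q[:,2]>.027)&(Q[:,2]<.05)]
        print("rim36",rect(r),len(r),np.round(np.median(r,0),4))
        r=Q[(Q[:,2]>.012)&(Q[:,2]<.05)];print("all",rect(r),len(r))
if __name__=="__main__":
    for c in["top","scene"]:report(c,(.512,-.265),(.571,-.053))
    o=get_obs();print(np.round(Ro.from_rotvec(o["orientation"]).as_matrix(),3))
E
python3 b.py
```

```text
captop [ 0.5131 -0.2662  0.1002] (array([ 512.7, -266.1]), array([51.7, 51.7]), 87.1) 322
jar (array([ 513.1, -271.8]), array([66.4, 73.8]), 24.4) 614
shoulder (array([ 513.7, -267. ]), array([61.6, 63.2]), 24.0) 185
shoulder (array([ 513.6, -266.7]), array([61.6, 63.7]), 24.0) 205
rim36 (array([569.7, -53.1]), array([ 94.1, 143.3]), 72.0) 533 [ 0.5483 -0.0472  0.0358]
all (array([574.4, -66.6]), array([177.6, 206.1]), 28.8) 787
captop [ 0.5184 -0.2704  0.099 ] (array([ 517. , -268.7]), array([53.6, 54.6]), 29.6) 506
jar (array([ 516.5, -267.8]), array([61.9, 65.3]), 24.1) 1614
shoulder (array([ 516.3, -267.8]), array([61.8, 65. ]), 24.5) 421
shoulder (array([ 516.3, -267.8]), array([61.8, 65. ]), 24.5) 525
rim36 (array([549.3, -46.2]), array([97.8, 96.5]), 71.7) 719 [ 0.5532 -0.053   0.0353]
all (array([544.9, -44.9]), array([ 98. , 205.2]), 72.4) 1551
[[-0.928  0.374 -0.   ]
 [ 0.374  0.928  0.   ]
 [ 0.     0.    -1.   ]]
```

```bash
python3 -m creep '-.02 -.022 0 0 0 0 0;-.0413 -.0451 0 0 0 0 0;-.0413 -.0451 0 0 0 0 0;-.0413 -.0451 0 0 0 0 0;-.0413 -.0451 0 0 0 0 0;-.0413 -.0451 0 0 0 0 0;-.0413 -.0451 0 0 0 0 0;-.0413 -.0451 0 0 0 0 0' 25
python3 -m creep '-.0413 -.0451 0 0 0 0 0;-.0413 -.0451 0 0 0 0 0;-.0413 -.0451 0 0 0 0 0;-.0413 -.0451 0 0 0 0 0;-.0413 -.0451 0 0 0 0 0;-.0413 -.0451 0 0 0 0 0;-.02 -.022 0 0 0 0 0;0 0 0 0 0 0 0'
cat > s.py <<'E'
from h import *
import sys
def st():
    o=get_obs();R=Ro.from_rotvec(o["orientation"]).as_matrix()
    print("t",round(float(o["time"]),2),"pos",np.round(o["tool_pos"],4),"yawy",round(np.degrees(np.arctan2(R[1,1],R[0,1])),2),"zdir",np.round(R[:,2],3),"F",np.round(o["contact_force"],1),"w",np.round(o["grip_width"],4),"g",np.round(o["grip_force"],1),"q6",round(float(o["q"][5]),2),"Mz",np.round(o["wrist_torque"],2))
    return o,R
if __name__=="__main__":
    o,R=st()
    if len(sys.argv)>3: print("tool shift",np.round(R.T@(np.array(list(map(float,sys.argv[1:4])))-o["tool_pos"]),4))
E
python3 s.py .514 -.2675 .2
python3 - <<'E'
from b import *
for c in["wrist","top"]:report(c,(.514,-.267),(.571,-.053) if c=="top" else None,c+"1")
E
```

```text
time: 2.1
tool_pos: [0.3759, 0.1028, 0.215]
orientation: [0.597, 3.083, 0.001]
contact_force: [-0.3, 1.6, 0.6]
grip_width: 0.0918
grip_force: 0.0
time: 3.1
tool_pos: [0.5145, -0.2684, 0.2142]
orientation: [-0.601, -3.083, -0.0]
contact_force: [-0.3, -0.4, -0.6]
grip_width: 0.0919
grip_force: 0.0
t 3.1 pos [ 0.5145 -0.2684  0.2142] yawy 67.93 zdir [-0.  0. -1.] F [-0.3 -0.4 -0.6] w 0.0919 g 0.0 q6 -1.87 Mz [-0.02 -0.02  0.  ]
tool shift [0.0008 0.0007 0.0142]
captop [ 0.497  -0.2602  0.3105] (array([ 511.4, -266.1]), array([118.8,  57.1]), 68.1) 78785
jar (array([ 512.4, -268.2]), array([116.2,  80.6]), 56.1) 80289
shoulder (array([ 513.3, -267.8]), array([61.9, 62. ]), 24.6) 1172
shoulder (array([ 513.4, -267.9]), array([61.9, 62.1]), 24.4) 1225
captop [ 0.5045 -0.2615  0.5024] (array([ 512.3, -265.6]), array([119.8,  84. ]), 49.3) 3361
jar (array([ 512.3, -265.6]), array([119.8,  84. ]), 49.3) 3406
shoulder (array([ 516.7, -275.2]), array([68.3, 26.6]), 50.9) 41
shoulder (array([ 516.7, -275.2]), array([68.3, 26.6]), 50.9) 41
rim36 (array([569.3, -53. ]), array([ 94.2, 142.4]), 72.4) 527 [ 0.5485 -0.048   0.0357]
all (array([536.5, -75.7]), array([183.8, 204.5]), 75.2) 808
```

View pics/wrist1.png

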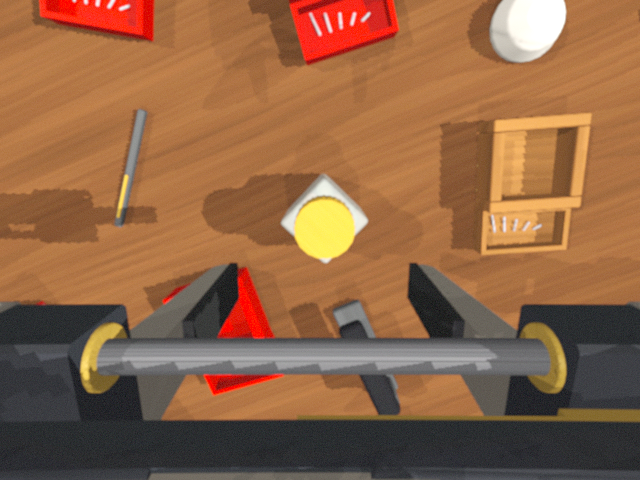

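The wrist view shows the square jar at (324,220) between the fingers, with the wooden well at (540,160). The jar's yaw of 24.4° agrees across cameras.

```bash
python3 -m creep '.0013 0 .03 0 0 0 0;0 0 .045 0 0 0 0;0 0 .035 0 0 0 0;0 0 .018 0 0 0 0;0 0 .008 0 0 0 0;0 0 0 0 0 0 .3;0 0 0 0 0 0 .6;0 0 0 0 0 0 .6' 35
python3 s.py .5133 -.2678 .077
```

```text
time: 4.2
tool_pos: [0.5139, -0.2669, 0.0798]
orientation: [0.597, 3.082, -0.002]
contact_force: [0.2, -0.7, 0.3]
grip_width: 0.064
grip_force: 0.0
t 4.2 pos [ 0.5139 -0.2669  0.0798] yawy 68.06 zdir [ 0.002 -0.001 -1.   ] F [ 0.2 -0.7  0.3] w 0.064 g 0.0 q6 -1.88 Mz [-0.01 -0.02  0.05]
tool shift [ 0.0002 -0.0011  0.0028]
```

```bash
python3 -m creep '0 -.001 .002 0 0 0 .5;0 0 0 0 0 0 .6;0 0 0 0 0 0 1;0 0 0 0 0 0 1;0 0 0 0 0 0 1' 40
python3 s.py
python3 -m creep '0 0 -.005 0 0 0 1;0 0 -.02 0 0 0 1;0 0 -.03 0 0 0 1;0 0 -.02 0 0 0 1;0 0 0 0 0 0 1' 40
python3 s.py
```

```text
time: 4.82
tool_pos: [0.5134, -0.2674, 0.0772]
orientation: [0.597, 3.083, -0.0]
contact_force: [0.9, 2.8, 5.8]
grip_width: 0.053
grip_force: 40.0
t 4.83 pos [ 0.5134 -0.2674  0.0772] yawy 68.07 zdir [ 0.001 -0.    -1.   ] F [0.9 2.8 5.8] w 0.053 g 40.0 q6 -1.88 Mz [ 0.33 -0.2   0.08]
time: 5.45
tool_pos: [0.513, -0.2678, 0.1521]
orientation: [0.598, 3.083, -0.002]
contact_force: [-0.7, 0.7, -4.0]
grip_width: 0.0529
grip_force: 40.0
t 5.45 pos [ 0.513  -0.2678  0.1521] yawy 68.06 zdir [ 0.001 -0.001 -1.   ] F [-0.7  0.7 -4. ] w 0.0529 g 40.0 q6 -1.88 Mz [-0.03 -0.02  0.01]
```

```bash
python3 -m creep '.004 .017 0 0 0 0 1;.0086 .0365 0 0 0 0 1;.01 .0425 0 0 0 0 1;.01 .0425 0 0 0 0 1;.0092 .039 0 0 0 0 1;.0064 .0275 0 0 0 0 1;.0034 .014 0 0 0 0 1;0 0 0 0 0 3 1' 
python3 -m creep '0 0 0 0 0 7 1;0 0 0 0 0 10 1;0 0 0 0 0 10 1;0 0 0 0 0 8.4 1;0 0 0 0 0 4 1;0 0 0 0 0 0 1;0 0 0 0 0 0 1'
python3 s.py .547 -.0455 .152
python3 - <<'E'
from b import *
from s import st
im,d,P,ok=look("wrist","wrist2")
Q=near(P,ok,(.57,-.053),.13)
hsv=0
r=Q[(Q[:,2]>.03)&(Q[:,2]<.042)];print("rim",rect(r),len(r))
f=Q[(Q[:,2]>.002)&(Q[:,2]<.015)]
Q=near(P,ok,(.547,-.046),.05)
for a,b in((.06,.08),(.08,.12),(.12,.15)):
    j=Q[(Q[:,2]>a)&(Q[:,2]<b)];print("jar",a,rect(j) if len(j)>3 else 0,len(j))
im,d,P,ok=look("top")
Q=near(P,ok,(.57,-.053),.13);r=Q[(Q[:,2]>.03)&(Q[:,2]<.042)];print("top rim",rect(r),len(r))
E
```

```text
time: 6.45
tool_pos: [0.546, -0.0432, 0.1503]
orientation: [-0.677, -3.065, -0.0]
contact_force: [0.3, -0.1, -3.9]
grip_width: 0.0532
grip_force: 40.0
time: 7.32
tool_pos: [0.5465, -0.0448, 0.1511]
orientation: [-1.671, -2.659, 0.001]
contact_force: [0.1, -0.5, -3.8]
grip_width: 0.0531
grip_force: 40.0
t 7.33 pos [ 0.5465 -0.0448  0.1511] yawy 25.73 zdir [-0.001  0.    -1.   ] F [ 0.1 -0.5 -3.8] w 0.0531 g 40.0 q6 -0.75 Mz [-0.01 -0.01 -0.04]
tool shift [-0.0009  0.0002 -0.0009]
rim (array([547.1, -45.7]), array([93.9, 94.7]), 72.2) 3036
jar 0.06 (array([536.3, -25.2]), array([81.5, 39.1]), 26.8) 86
jar 0.08 (array([536.3, -25.3]), array([82.6, 39.5]), 27.1) 866
jar 0.12 (array([536.1, -25.6]), array([82.1, 39.4]), 27.7) 2834
top rim (array([533.4, -23. ]), array([93.4, 62.1]), 45.0) 118
```

View pics/wrist2.png

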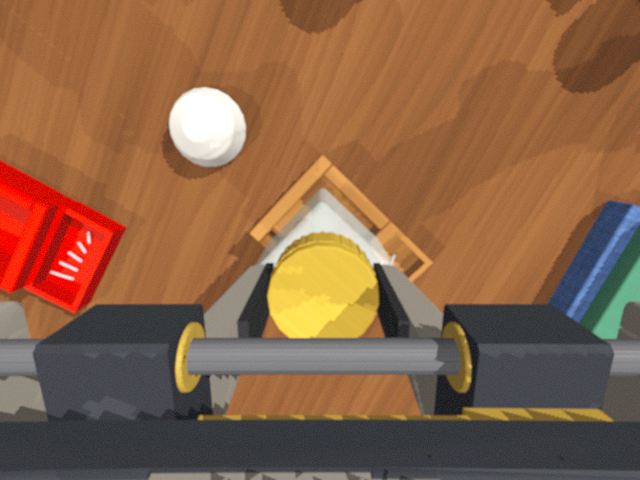

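The jar hangs parallel to the well walls, centred to about 1 mm, so I lower it.

```bash
python3 -m creep '-.001 0 .01 0 0 0 1;0 0 .02 0 0 0 1;0 0 .012 0 0 0 1;0 0 .008 0 0 0 1;0 0 .006 0 0 0 1;0 0 .004 0 0 0 1;0 0 .003 0 0 0 1;0 0 0 0 0 0 1' 
python3 s.py .5471 -.0457 .083
```

```text
time: 8.43
tool_pos: [0.5473, -0.0457, 0.0886]
orientation: [-1.672, -2.659, 0.0]
contact_force: [1.0, 0.2, -3.2]
grip_width: 0.0533
grip_force: 40.0
t 8.43 pos [ 0.5473 -0.0457  0.0886] yawy 25.67 zdir [-0. -0. -1.] F [ 1.   0.2 -3.2] w 0.0533 g 40.0 q6 -0.75 Mz [-0.06 -0.07 -0.01]
tool shift [ 0.0001 -0.0002  0.0056]
```

```bash
python3 -m creep '0 0 .002 0 0 0 1;0 0 .0015 0 0 0 1;0 0 .001 0 0 0 1;0 0 .0005 0 0 0 1;0 0 0 0 0 0 1;0 0 0 0 0 0 1' 
python3 s.py .5471 -.0457 .083
```

```text
time: 9.18
tool_pos: [0.5475, -0.0457, 0.084]
orientation: [1.672, 2.659, 0.0]
contact_force: [-0.4, 1.7, 0.0]
grip_width: 0.0536
grip_force: 40.0
t 9.18 pos [ 0.5475 -0.0457  0.084 ] yawy 25.67 zdir [ 0.001 -0.    -1.   ] F [-0.4  1.7  0. ] w 0.0536 g 40.0 q6 -0.75 Mz [0.06 0.17 0.01]
tool shift [ 0.0002 -0.0004  0.001 ]
```

The jar's weight is off the wrist and it stands on the floor. Now unscrew: 74°, of which about 8° is jar play.

```bash
python3 -m creep '0 0 0 0 0 -3 1;0 0 0 0 0 -5 1;0 0 0 0 0 -6 1;0 0 0 0 0 -6 1;0 0 0 0 0 -6 1;0 0 0 0 0 -6 1;0 0 0 0 0 -4 1;0 0 0 0 0 0 1' 45
python3 s.py .5471 -.0457 .084
python3 - <<'E'
from b import *
im,d,P,ok=look("wrist","wrist3")
Q=near(P,ok,(.547,-.046),.055)
j=Q[(Q[:,2]>.06)&(Q[:,2]<.08)];print("shoulder",rect(j) if len(j)>3 else 0,len(j))
E
```

```text
time: 10.18
tool_pos: [0.547, -0.0457, 0.0838]
orientation: [-0.77, -3.045, -0.0]
contact_force: [-3.5, 1.0, 3.2]
grip_width: 0.0531
grip_force: 45.0
t 10.18 pos [ 0.547  -0.0457  0.0838] yawy 61.6 zdir [-0.001  0.    -1.   ] F [-3.5  1.   3.2] w 0.0531 g 45.0 q6 -1.38 Mz [ 0.19  0.66 -0.21]
tool shift [-0.0001  0.     -0.0002]
shoulder (array([533. , -44.1]), array([62.1, 34.6]), 80.0) 2757
```

View pics/wrist3.png

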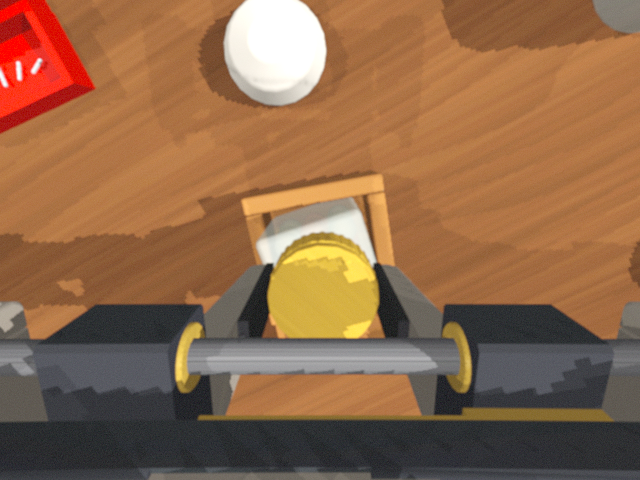

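The jar at (315,235) has turned about 8° in the well and is now held there, so the cap is unscrewing. I carry on for another 38°.

```bash
python3 -m creep '0 0 0 0 0 -4 1;0 0 0 0 0 -6 1;0 0 0 0 0 -7 1;0 0 0 0 0 -7 1;0 0 0 0 0 -7 1;0 0 0 0 0 -6 1;0 0 0 0 0 -1 1;0 0 0 0 0 0 1' 
python3 s.py .5471 -.0457 .084
python3 - <<'E'
from b import *
im,d,P,ok=look("wrist","wrist4")
Q=near(P,ok,(.547,-.046),.055)
j=Q[(Q[:,2]>.06)&(Q[:,2]<.08)];print("shoulder",rect(j) if len(j)>3 else 0,len(j))
E
```

```text
time: 11.22
tool_pos: [0.5471, -0.046, 0.0838]
orientation: [0.262, -3.13, 0.001]
contact_force: [-4.6, -1.2, 4.4]
grip_width: 0.053
grip_force: 45.0
t 11.22 pos [ 0.5471 -0.046   0.0838] yawy 99.55 zdir [-0.001 -0.    -1.   ] F [-4.6 -1.2  4.4] w 0.053 g 45.0 q6 -2.04 Mz [-0.12  0.95 -0.37]
tool shift [-0.0001  0.0003 -0.0002]
shoulder (array([533.3, -44.1]), array([62.4, 34.5]), 80.2) 2767
```

```bash
python3 -m creep '0 0 -.001 0 0 0 1;0 0 -.002 0 0 0 1;0 0 -.002 0 0 0 1;0 0 0 0 0 0 1' 
python3 s.py
```

```text
time: 11.78
tool_pos: [0.548, -0.0458, 0.0894]
orientation: [-0.265, 3.129, -0.001]
contact_force: [-0.9, -0.2, -0.7]
grip_width: 0.0532
grip_force: 45.0
t 11.78 pos [ 0.548  -0.0458  0.0894] yawy 99.68 zdir [ 0.002 -0.    -1.   ] F [-0.9 -0.2 -0.7] w 0.0532 g 45.0 q6 -2.04 Mz [-0.03  0.14 -0.  ]
```

Only about 0.7 N hangs on the wrist, so the cap is free. I lift it straight up.

```bash
python3 -m creep '0 0 -.004 0 0 0 1;0 0 -.008 0 0 0 1;0 0 -.01 0 0 0 1;0 0 -.009 0 0 0 1;0 0 -.005 0 0 0 1;0 0 -.002 0 0 0 1;0 0 0 0 0 0 1;0 0 0 0 0 0 1' 
python3 s.py
python3 - <<'E'
from b import *
im,d,P,ok=look("scene","scene5")
cv2.imwrite("pics/s5c.png",cv2.resize(im[200:360,250:450,::-1],None,fx=3,fy=3))
im,d,P,ok=look("wrist")
Q=near(P,ok,(.547,-.046),.055)
j=Q[(Q[:,2]>.06)&(Q[:,2]<.085)];print("shoulder",rect(j),len(j),np.round(np.median(j,0),4))
E
```

```text
time: 12.78
tool_pos: [0.547, -0.0456, 0.1262]
orientation: [0.265, -3.13, -0.0]
contact_force: [0.7, 0.3, -1.3]
grip_width: 0.0533
grip_force: 45.0
t 12.78 pos [ 0.547  -0.0456  0.1262] yawy 99.67 zdir [-0.001  0.    -1.   ] F [ 0.7  0.3 -1.3] w 0.0533 g 45.0 q6 -2.04 Mz [ 0.06 -0.01  0.03]
shoulder (array([541.5, -45.5]), array([62.2, 51.6]), 80.0) 2801 [ 0.5248 -0.0501  0.0735]
```

View pics/s5c.png

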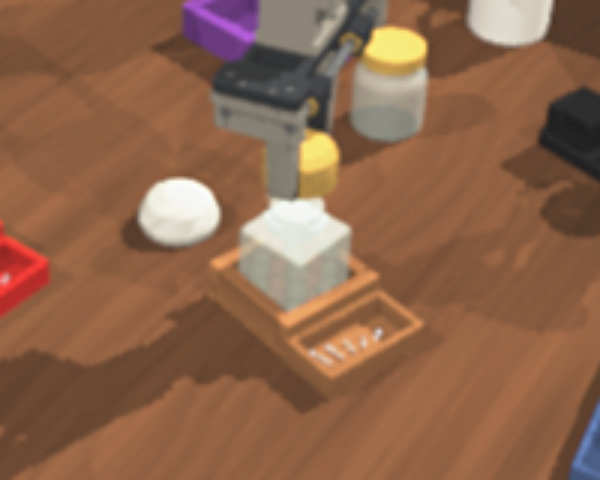

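The enlarged crop shows the jar standing in the wooden well at (295,255). The cap is held above its open neck at (315,165), about 24 mm clear.

```bash
python3 -c "
from bench import *
print(sign_off())"
```

```text
the job is handed in; nothing more can be done
None
```

The jar stands in the well of the wooden organiser, and the unscrewed cap is held level about 24 mm above its mouth; the job is handed in at about 13 s of the 45 s allowed, with no verdict returned.

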